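Hold the next vial down on the touch mixer

ROBOT

A 7-joint arm with a two-finger parallel gripper is mounted at the origin on a cart in front of the work surface, level with it; the furniture and walls round the work are solid. World frame = base frame: x ahead of the robot, y to its left, z up, the work surface at z = 0. Lengths are in mm, angles in rad, forces in N, time in s.
With the tool pointing down it reaches from about 400 to 875 mm from the base axis. Payload 4.4 kg.
Tool frame: the origin (TCP) lies on the mounting face of the last link; the fingertips stand 173 mm ahead of it and the grasp point (between the pads) lies 155 mm ahead of it; z points along the fingers, y is the line along which they close (so a half turn about z gives the same grasp; the last joint's range is limited). The gripper opens to 85 mm and grips with 20 to 120 N. Pads are 22 mm wide; open, the fingers measure 114 mm over their backs; the gripper's body (76 mm by 85 mm) begins 54 mm behind the grasp point. The pads swing forward as they close: fully open they stand 13 mm farther back than shut.
Start: joints at [1.111, 0.628, 0.038, 1.517, -0.027, 0.996, -0.02], TCP at [249.427, -600.251, 404.713] pointing down, gripper open.
Joint ranges: [-3.06, 3.06], [-0.37, 2.12], [-1.25, 1.32], [0.18, 2.47], [-1.1, 4.24], [0.23, 1.98], [-2.94, 2.94]. Speed limits (rad/s): [2.57, 2.57, 3.14, 3.14, 3.14, 3.14, 3.14].

INTERFACE

Orientations are given as [roll, pitch, yaw] about the fixed x, y, z axes, in that order (R = Rz(yaw) Ry(pitch) Rx(roll)).
In Python, from cell import * gives the robot as it stands. The module is installed in compiled form; this text tells all that it offers.
- The arm moves only by the tool jog_arm, never from a script. Its argument "steps" is a list of rows, each a list of 7 numbers: the opening, from -1 (shut) to 1 (fully open), so that 0 is half open, then the shift along the tool's x, y, z as a fraction of full scale, then the turn, a rotation vector about the tool's x, y, z as a fraction of full scale. A call has 1 to 10 rows; each row shifts and turns the commanded pose from where the row before left it, along the tool's axes as they then stand; what a row does not reach is not made up. Full scale, the value 1, is 500 mm for a shift and 2 rad for a turn. A row lasts 1/8 s, in which the tool goes at most 62.5 mm and 10.7 degrees, less where a joint would pass 70% of its speed; a pose out of reach is approached as far as the arm can. A call with a number of a shift or a turn outside -1 to 1 is refused whole. A call with a gripper value outside its range is refused whole. The fingers move at their own pace and stop on an object; the grip force is fixed at half the most. Time passes only in rows, so rows that do not move let the fingers close. It gives the time, the measured TCP pose, the force, the opening and the grip force at its end, in the units of the state.
- read_state(): the state, without advancing time (a new reading comes with each control period).
- get_image(name): name is "side" or "top" or "wrist"; returns a dict with "pixels" (384x512x3 uint8, red, green, blue), "depth" (384x512 float32, mm along the optical axis (not along the pixel's ray), 0 where there is no reading), "vertical_fov" (degrees; the focal length in pixels is half the picture's height over the tangent of half this angle, whatever the lens; pixels are square), "cx", "cy" (the principal point, pixels), "R" (3x3) and "t" (3): a world point X has camera coordinates R X + t. Camera axes: x right, y down, z forward; pixel columns grow to the right and rows downward; lengths in mm; the calibration is good to about 2 mm. The wrist camera is an equidistant fisheye: a pixel r from the principal point sees the ray r / f radians off the axis. A picture is of the moment at which its call begins.
- finish_job(): hands the job in; it is judged then, once.
The state is a dict: "clock": time; "qpos": joint angles; "qd": joint speeds; "tau": joint torques, N m; "eef_pos": TCP position; "tool_rot": TCP orientation; "force": force on the tool from outside, world axes, zero at the start; "torque": the same for the moment, N m; "width": finger opening in mm; "gripper_force": force on a finger pad.
Only numpy, scipy, OpenCV 4.12 (cv2) and the standard library are available. Lean on these libraries where they do the work, as an engineer would, in place of code of your own. Each camera call takes 0.05 s, during which the arm holds its last target. There are 200 camera calls.

TASK

The job tag in the yellow-framed 'next' bay of the queue strip shows the cap colour of the vial to be mixed: take that vial from the rack, leaving the other vials and everything else where they are, and stand it upright in the black spring-loaded cup of the touch mixer. Press the cup down with the vial about half-way (8 mm of its 16 mm), never down to its stop, with only the vial touching the mixer; finish there, still gripping the vial and keeping the cup pressed, and do not let go.

Things in the scene. Friction and masses are not known exactly. Their poses are not given: they have to be found in the camera images.
- vial_black_mid (a point): Centre (half-way up) of the loose glass vial with black screw cap, pale yellow contents; a round vial 20 mm in diameter, 45 mm tall, 18 g, standing upright in one of the three rack holes, its base 6 mm above the worktop, so it stands 35 mm out of the rack. Site z is the vial's axis, up. The base is 22.5 mm below this point. The screw cap is its upper part, 18 to 20 mm across.
- vial_red_mid (a point): Centre (half-way up) of the loose glass vial with red screw cap, pink contents; a round vial 20 mm in diameter, 45 mm tall, 18 g, standing upright in one of the three rack holes, its base 6 mm above the worktop, so it stands 35 mm out of the rack. Site z is the vial's axis, up. The base is 22.5 mm below this point. The screw cap is its upper part, 18 to 20 mm across.
- vial_blue_mid (a point): Centre (half-way up) of the loose glass vial with blue screw cap, beige contents; a round vial 20 mm in diameter, 45 mm tall, 18 g, standing upright in one of the three rack holes, its base 6 mm above the worktop, so it stands 35 mm out of the rack. Site z is the vial's axis, up. The base is 22.5 mm below this point. The screw cap is its upper part, 18 to 20 mm across.
- tag_black_mid (a point): Centre of the black job tag, a flat black plastic tile 30 x 34 x 4 mm fixed in one of the three bays of the white queue strip. Only shows which vial is next.
- tag_red_mid (a point): Centre of the red job tag, a flat red plastic tile 30 x 34 x 4 mm fixed in one of the three bays of the white queue strip. Only shows which vial is next.
- tag_blue_mid (a point): Centre of the blue job tag, a flat blue plastic tile 30 x 34 x 4 mm fixed in one of the three bays of the white queue strip. Only shows which vial is next.
- next_bay (a point): Centre of the 'next' bay of the queue strip (white, 128 x 48 x 6 mm, fixed, lying on the left of the mixer and the thin stand, its long side roughly pointing away from the robot): the bay at the end nearest the robot, with a raised yellow frame. The tag inside it (its centre within a few mm of this point; the other tags are about 40 and 80 mm away) names the cap colour of the vial to be mixed.
- rack: Fixed pale grey vial rack, 120 mm (its x, which points roughly away from the robot) x 44 mm (its y) x 16 mm high; origin at the centre of its underside. Three holes 23 mm wide, 10 mm deep, in a row along its x axis at -38, 0 and +38 mm, one vial in each: grip across the row, with the fingers closing along the rack's y.
- cup_floor (a point): Centre of the inner floor of the mixer's black rubber cup, where the vial's base stands (98 mm above the worktop while unpressed); moves down with the cup. The cup is open upward, 8 mm deep; inside 24 mm wide at the floor, widening to about 34 mm at the rim, outside 44 mm wide at the rim. It sits on the white touch mixer (fixed, 104 x 92 mm, 75 mm high) in its middle. Fingers must stay above the rim, so hold the vial more than 10 mm above its base.
- mixer_cup (a joint): How far the mixer's cup is pressed straight down, in m: 0 at rest, 0.016 at its stop. It is spring-loaded and comes up again by itself: about 2 N starts it, then 1 N more for every mm (about 10 N at 0.008).
- mixer: The white touch mixer with its cup, fixed; origin at the centre of its underside, right below the cup; its dial side faces its own -x.
- vial_black: The black-capped vial; origin at the centre of its base.
- vial_red: The red-capped vial; origin at the centre of its base.
- vial_blue: The blue-capped vial; origin at the centre of its base.
- beaker: Bystander: small loose glass beaker, 53 mm wide, 65 mm high, left of the queue strip; origin at the centre of its base.
- wash_bottle: Bystander: loose white wash bottle with red cap and bent spout, 99 x 68 mm, 199 mm high, at the far right; origin at the centre of its base.
- bench_timer: Bystander: loose white bench timer, 68 x 68 x 20 mm, at the left; origin at the centre of its underside.

How it is judged (in metres and radians):
On the way:
1. the vial whose colour is in the next bay is lifted clear of the rack, held by the fingers (((horizontal distance between tag_black_mid and next_bay below 0.015 m and height (world z) of vial_black_mid above 0.06 m and contact force between the fingers and vial_black above 0.5 N) or (horizontal distance between tag_red_mid and next_bay below 0.015 m and height (world z) of vial_red_mid above 0.06 m and contact force between the fingers and vial_red above 0.5 N) or (horizontal distance between tag_blue_mid and next_bay below 0.015 m and height (world z) of vial_blue_mid above 0.06 m and contact force between the fingers and vial_blue above 0.5 N))), for 0.2 s.
At the end, for the whole second after the job is handed in: The vial with the tagged colour stands in the mixer's cup (axes within 8 mm, tilted less than 0.2 rad), still gripped by the fingers (over 2 N) and pressing on the cup (over 2 N); the cup is held 5 to 11 mm down; the fingers and arm do not touch the mixer or its cup (((horizontal distance between tag_black_mid and next_bay below 0.015 m and value of joint mixer_cup between 0.005 and 0.011 m and contact force between vial_black and mixer above 2 N and contact force between the fingers and vial_black above 2 N and horizontal distance between vial_black_mid and cup_floor below 0.008 m and angle between vial_black_mid's own z axis and vertical below 0.2 rad and contact force between each of the arm, the fingers and mixer below 0.5 N) or (horizontal distance between tag_red_mid and next_bay below 0.015 m and value of joint mixer_cup between 0.005 and 0.011 m and contact force between vial_red and mixer above 2 N and contact force between the fingers and vial_red above 2 N and horizontal distance between vial_red_mid and cup_floor below 0.008 m and angle between vial_red_mid's own z axis and vertical below 0.2 rad and contact force between each of the arm, the fingers and mixer below 0.5 N) or (horizontal distance between tag_blue_mid and next_bay below 0.015 m and value of joint mixer_cup between 0.005 and 0.011 m and contact force between vial_blue and mixer above 2 N and contact force between the fingers and vial_blue above 2 N and horizontal distance between vial_blue_mid and cup_floor below 0.008 m and angle between vial_blue_mid's own z axis and vertical below 0.2 rad and contact force between each of the arm, the fingers and mixer below 0.5 N))); the arm keeps its last pose, push and grip.
It fails at once if a vial whose tag is not in the next bay is moved more than 30 mm ((not (horizontal distance between tag_black_mid and next_bay below 0.015 m) and distance of vial_black_mid from where it was at the start of the episode above 0.03 m) or (not (horizontal distance between tag_red_mid and next_bay below 0.015 m) and distance of vial_red_mid from where it was at the start of the episode above 0.03 m) or (not (horizontal distance between tag_blue_mid and next_bay below 0.015 m) and distance of vial_blue_mid from where it was at the start of the episode above 0.03 m)).
It fails at once if the fingers or arm push on the mixer or its cup (over 3 N) (contact force between any of the arm, the fingers and mixer above 3 N).
It fails at once if the cup is pushed down to its stop (value of joint mixer_cup above 0.015 m).
It fails at once if the beaker, wash bottle or timer is moved more than 30 mm (distance of any of beaker, wash_bottle, bench_timer from where it was at the start of the episode above 0.03 m).
It also fails if it takes over 32 s, if anything falls off the work surface, if the arm or the gripper's body presses on something with over 40 N, if the wrist force passes 120 N, or if a joint passes its speed limit or range.

## Working session

There is one attempt and no reset: what is moved stays moved. The work goes in short steps, Python scripts to look and compute and a tool call to move; the robot and the scene stay as the last step left them, time stands still between calls to the robot, and variables do not carry over. Pictures are saved under pics/ and viewed, at most 10 in all, crops included, and the job is handed in when it is done.

Besides the shell and the picture viewer there is one more tool, called after "Emit:" as name([rows], argument=value, ...), one row to a line, values as JSON. jog_arm: Moves the arm, as the interface text tells. Shift numbers are shares of 500 mm and turn numbers shares of 2 rad, none past 1 either way. Its arguments: {"type":"object","properties":{"steps":{"type":"array"}},"required":["steps"]}

```bash
mkdir -p pics; cat > h.py <<'E'
from cell import *
import numpy as np, cv2
def snap(n,f):
    im=get_image(n); np.savez(f'pics/{f}.npz',**{k:im[k] for k in im})
    cv2.imwrite(f'pics/{f}.png',cv2.cvtColor(im['pixels'],cv2.COLOR_RGB2BGR)); return im
def load(f): return dict(np.load(f'pics/{f}.npz'))
def foc(im): return im['pixels'].shape[0]/2/np.tan(np.radians(float(im['vertical_fov']))/2)
def pt(im,u,v,z=None):
    "world point at pixel: by depth, or on plane z (pinhole)"
    f=foc(im); d=np.array([(u-im['cx'])/f,(v-im['cy'])/f,1.]); R=im['R'];t=im['t']
    c=-R.T@t; r=R.T@d
    if z is None: k=float(im['depth'][int(round(v)),int(round(u))])
    else: k=(z-c[2])/r[2]
    return c+k*r
E
python3 - <<'E'
from h import *
a=snap('top','top1'); b=snap('side','side1')
for i in(a,b): print(-i['R'].T@i['t'],i['R'][2],foc(i))
s=read_state(); print(s)
c=np.hstack([a['pixels'],b['pixels']]); 
E
```

```text
[ 207.22516889  -20.62773739 1948.93186712] [ 0.13262099 -0.01172685 -0.99109745] 482.864946536169
[ 238.17233537 1196.8182777  1372.94696976] [ 0.13411847 -0.67621909 -0.72438938] 471.6942631368851
{'clock': 0.1, 'qpos': array([ 1.11119956,  0.62920469,  0.03843053,  1.51828947, -0.02701869,
        0.99631209, -0.02004936]), 'qd': array([ 0.00074649, -0.00122093, -0.00019591, -0.00341932, -0.00030305,
       -0.00170298, -0.00124281]), 'tau': array([ 2.61162946e-03, -5.64532578e+01,  1.22999053e+00, -1.93974406e+01,
        1.11367003e-02,  5.43342336e-03, -2.25906274e-05]), 'eef_pos': array([ 249.33603225, -599.97565256,  403.90538935]), 'tool_rot': array([-3.13989610e+00, -8.88934251e-06,  3.93748259e-01]), 'force': array([0.56126119, 0.94944431, 0.2175084 ]), 'torque': array([-0.00730163,  0.0239307 ,  0.03648512]), 'gripper_force': 0.0, 'width': 85.4379539349008}
```

View pics/top1.png

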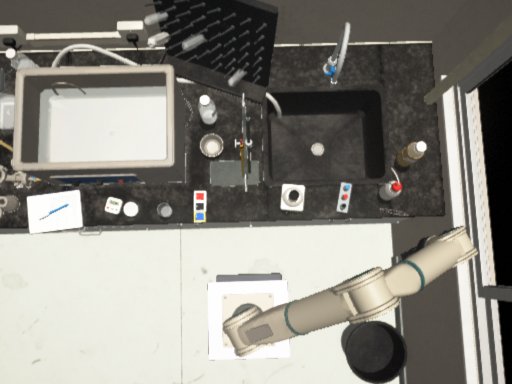

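View pics/side1.png

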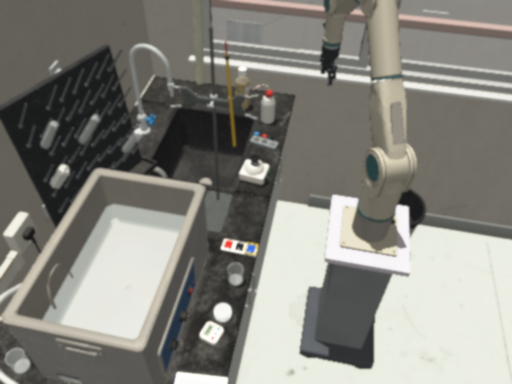

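The top view shows the queue strip at about (200,206), the mixer at (292,197), the rack at (344,197) and the wash bottle at (391,188). In the side view the mixer is at (254,172) and the rack at (265,140). I'll enlarge the parts that matter.

```bash
python3 - <<'E'
from h import *
a=load('top1');b=load('side1')
def crop(i,u,v,w,h,s): 
    return cv2.resize(cv2.cvtColor(i['pixels'],cv2.COLOR_RGB2BGR)[v:v+h,u:u+w],None,fx=s,fy=s,interpolation=cv2.INTER_CUBIC)
A=np.vstack([np.hstack([crop(a,186,180,40,50,6),crop(a,272,175,90,50,6)]),
 ])
cv2.imwrite('pics/crop1.png',A); print(A.shape)
for n,(u,v) in dict(nb=(200,219),mid=(200,207),far=(200,196),cup=(292,197),v1=(347,187),v2=(345,197),v3=(342,208)).items(): print(n,pt(a,u,v).round(1))
E
```

```text
(300, 780, 3)
nb [404.4 182.7   7.3]
mid [452.7 181.6  11.3]
far [498.3 181.5   6.3]
cup [ 471.  -184.4   95. ]
v1 [ 512.6 -410.9   42.8]
v2 [ 470.5 -397.9   56.8]
v3 [ 428.6 -386.4   42.8]
```

View pics/crop1.png

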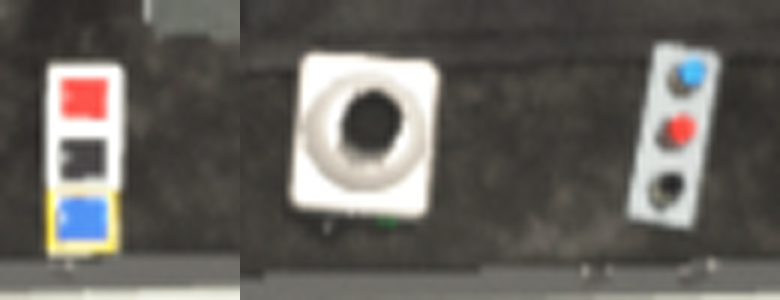

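The 'next' bay has a yellow frame and sits at the bottom of the strip (crop 83,218). It holds the blue tag. The blue vial is the far one in the rack (crop 692,73, so top pixel 347.3,187.2).

```bash
python3 - <<'E'
from h import *
a=load('top1')
P=lambda u,v,z:pt(a,272+(u-240)/6-.4,175+v/6-.4,z)
bl=P(692,73,51);re=P(682,129,51);bk=P(672,184,51);d=bl-bk
print(bl,re,bk,np.linalg.norm(d),np.arctan2(d[1],d[0]))
q=[P(656,43,16),P(720,53,16),P(694,228,16),P(627,218,16)]
print(np.mean(q,0),[np.linalg.norm(q[i]-q[i-1]) for i in range(4)], [np.arctan2(*(q[i]-q[j])[1::-1]) for i,j in((0,3),(1,2))])
print('cup',P(372,122,98),[pt(a,391,188)])
# bottle & anything high near rack
for v in range(170,205,4): print([int(pt(a,u,v)[2]) for u in range(352,420,4)])
E
```

```text
[ 512.26592015 -409.05040361   51.        ] [ 474.87304896 -400.35726685   51.        ] [ 438.34206049 -391.7454949    51.        ] 75.92230826853596 -0.2299503390143482
[ 475.77145368 -401.93033311   16.        ] [np.float64(121.4969046682764), np.float64(43.809956740944145), np.float64(121.11020534802455), np.float64(45.44931756336544)] [np.float64(-0.21435041610719877), np.float64(-0.20091367356291653)]
cup [ 478.49012733 -190.6287129    98.        ] [array([ 488.79768417, -558.95103309,  138.02402303])]
[-240, -231, -234, -243, -226, -170, -118, -66, -10, 12, 178, -6, -8, -4, 3, 0, 0]
[-247, -241, -248, -235, -227, -179, -118, -59, -3, 2, -10, 1, -4, -7, -1, 7, -7]
[-233, -239, -241, -237, -235, -176, -113, 0, -2, 1, -1, 0, 3, 7, 0, 0, 0]
[-1, 13, 8, 8, 12, 8, 9, 13, 5, 2, 118, 161, -8, -2, -10, 2, 0]
[1, -6, 5, 3, -4, 1948, -2, 1, 76, 119, 161, 154, 161, 4, -1, -3, -3]
[4, 5, -9, 1, -10, 4, -2, 18, 87, 127, 134, 163, 124, 0, -6, -7, 7]
[0, -1, -3, 8, -4, 1, -3, 24, 65, 108, 121, 128, -2, -8, -3, -3, 6]
[0, 5, 0, -1, 0, 14, 3, -7, 40, 58, 60, 12, 6, -6, -1, -5, 7]
[-6, -3, 6, 0, -9, -2, 3, 0, -2, -4, 3, -5, 8, 5, 5, 0, 0]
```

Emit:
jog_arm([
  [1,0,0,0,0,0,0.076],
  [1,0,0,0,0,0,0.076],
  [1,0,0,0,0,0,0.076],
  [1,0,0,0,0,0,0.076],
  [1,0.05,-0.056,0.02,0,0,0],
  [1,0.05,-0.056,0.02,0,0,0],
  [1,0.05,-0.056,0.02,0,0,0],
  [1,0.05,-0.056,0.02,0,0,0],
  [1,0.05,-0.056,0.02,0,0,0],
  [1,0.05,-0.056,0.02,0,0,0],
])

```text
clock: 1.35
eef_pos: [432.5, -467.1, 344.0]
tool_rot: [-3.141, 0.001, -0.214]
force: [-0.1, 1.0, -0.0]
width: 85.4
gripper_force: 0.0
```

Emit:
jog_arm([
  [1,0.044,-0.0496,0.03,0,0,0],
  [1,0.044,-0.0496,0.03,0,0,0],
  [1,0.044,-0.0496,0.03,0,0,0],
  [1,0,0,0,0,0,0],
])

```text
clock: 1.85
eef_pos: [514.6, -405.7, 297.6]
tool_rot: [-3.138, 0.002, -0.208]
force: [-0.6, 0.1, -0.6]
width: 85.6
gripper_force: 0.0
```

```bash
python3 - <<'E'
from h import *
w=snap('wrist','w1'); s=read_state(); print(s['eef_pos'],s['tool_rot'],-w['R'].T@w['t'],w['R'],foc(w),w['cx'],w['cy'])
E
```

```text
[ 512.8566736  -407.83685137  298.57422376] [-3.14018215e+00  1.71702760e-03 -2.11288197e-01] [ 593.86733716 -419.95080495  266.52899517] [[-0.20679259 -0.97837988 -0.00310444]
 [-0.9279161   0.19511854  0.31764833]
 [-0.31017501  0.06856798 -0.94820351]] 297.3186396354542 260.044249848944 189.55806361931266
```

View pics/w1.png

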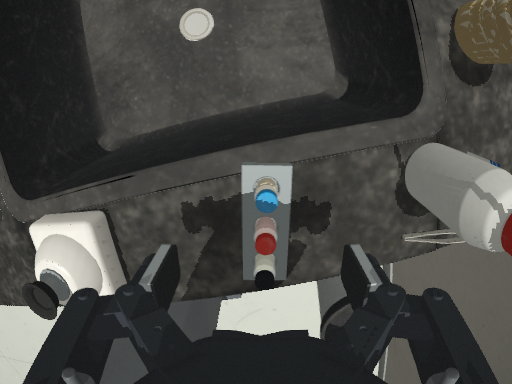

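The wrist view looks down with the fingers at the bottom. The blue cap is at (267,202), the red at (265,245), the black at (264,277), the cup at about (42,297) and the wash bottle at (460,200). I'll get the cap positions from depth and fisheye rays.

```bash
cat >> h.py <<'E'
def fcloud(im):
    "world point per pixel, fisheye"
    h,w=im['depth'].shape; u,v=np.meshgrid(np.arange(w)-im['cx'],np.arange(h)-im['cy'])
    r=np.hypot(u,v)+1e-9; th=r/foc(im); k=np.tan(th)/r
    c=np.dstack([u*k,v*k,np.ones_like(u)])*im['depth'][...,None]
    return (c-im['t'])@im['R']
E
python3 - <<'E'
from h import *
w=load('w1'); X=fcloud(w); p=w['pixels'].astype(int)
box=np.zeros(p.shape[:2],bool); box[180:290,240:295]=1
for n,m in dict(blue=(p[...,2]>p[...,0]+60),red=(p[...,0]>p[...,2]+80)&(p[...,0]>p[...,1]+80)).items():
    m=m&box; Q=X[m]; T=Q[abs(Q[:,2]-np.percentile(Q[:,2],95))<3]
    print(n,m.sum(),np.percentile(Q[:,2],[5,50,95]),len(T),T.mean(0),(T.min(0)+T.max(0))/2,np.ptp(T,axis=0))
E
```

```text
blue 406 [46.49145529 50.69932909 51.77220402] 370 [ 512.49871068 -407.26194621   50.74610187] [ 512.04091441 -407.28057512   50.58025982] [16.97932797 16.62646462  3.59005434]
red 247 [45.43417816 50.5394188  51.80579835] 215 [ 474.49166238 -397.28021695   50.61625817] [ 474.58685899 -398.35700428   50.61448129] [16.24743547 15.93558235  3.56144146]
```

Emit:
jog_arm([
  [1,0,0,0.07,0,0,0],
  [1,0,0,0.07,0,0,0],
  [1,0,0,0.07,0,0,0],
  [1,0,0,0,0,0,0],
  [-1,0,0,0,0,0,0],
  [-1,0,0,0,0,0,0],
  [-1,0,0,0,0,0,0],
  [-1,0,0,0,0,0,0],
  [-1,0,0,0,0,0,0],
  [-1,0,0,0,0,0,0],
])

```text
clock: 3.15
eef_pos: [512.4, -409.5, 196.0]
tool_rot: [3.141, -0.001, -0.214]
force: [-0.7, 0.2, 5.1]
width: 17.4
gripper_force: 58.6
```

```bash
python3 - <<'E'
from h import *
w=snap('wrist','w2'); s=read_state(); print(s['eef_pos'],s['tool_rot'],s['force'],s['width'],s['gripper_force'])
X=fcloud(load('w1'))
# mixer cup in w1: points near rim height
m=(abs(X[...,0]-478)<60)&(abs(X[...,1]+190)<60)&(X[...,2]>60)&(X[...,2]<130)
print(m.sum(), X[m].min(0),X[m].max(0))
E
```

```text
[ 512.34277344 -409.5593142   195.93147885] [ 3.14101881e+00 -1.37477052e-03 -2.14149102e-01] [-1.52845672  0.56272145  6.08584392] 17.670011088906907 58.64566883232328
3125 [ 448.45820199 -226.41020381   60.00831562] [ 514.56731236 -161.92480355  106.74605162]
```

View pics/w2.png

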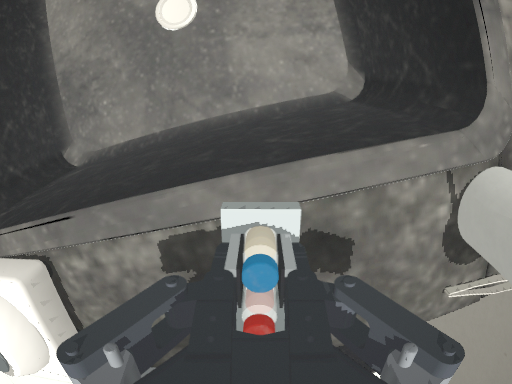

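The blue vial is gripped between the pads at (260,265), width 17.5. The red vial is undisturbed at (258,325). Next I'll lift and move partway towards the mixer.

Emit:
jog_arm([
  [-1,0,0,-0.04,0,0,0],
  [-1,0,0,-0.06,0,0,0],
  [-1,0,0,-0.1,0,0,0],
  [-1,0,0,-0.1,0,0,0],
  [-1,-0.0315,-0.064,0,0,0,0],
  [-1,-0.0315,-0.064,0,0,0,0],
  [-1,-0.0315,-0.064,0,0,0,0],
  [-1,-0.0315,-0.064,0,0,0,0],
  [-1,0,0,0,0,0,0],
  [-1,0,0,0,0,0,0],
])

```text
clock: 4.45
eef_pos: [477.9, -271.5, 345.7]
tool_rot: [3.141, -0.002, -0.214]
force: [0.7, 0.3, -0.8]
width: 17.1
gripper_force: 58.8
```

```bash
python3 - <<'E'
from h import *
w=snap('wrist','w3'); s=read_state(); print(s['eef_pos'],s['tool_rot'],s['force'],s['width'],s['gripper_force'])
X=fcloud(w); p=w['pixels'].astype(int)
m=(abs(X[...,0]-478)<70)&(abs(X[...,1]+190)<55)&(X[...,2]>80)&(X[...,2]<115)&(p.max(2)<90)
Q=X[m];print(m.sum(),Q.min(0),Q.max(0))
rim=Q[Q[:,2]>102]; print(len(rim),np.percentile(rim,[1,99],axis=0))
print(cv2.minEnclosingCircle(rim[:,:2].astype(np.float32)))
c=cv2.resize(cv2.cvtColor(w['pixels'],cv2.COLOR_RGB2BGR)[184:384,0:300],None,fx=2.6,fy=2.6); cv2.imwrite('pics/w3c.png',c)
E
```

```text
[ 477.86122235 -271.93934895  345.48488806] [ 3.14042255e+00 -1.67825725e-03 -2.15263602e-01] [-0.13550183  0.94667328  0.16164761] 17.792942141437532 58.830048443014675
1790 [ 455.7345209  -209.10995827   80.37259741] [ 497.51417939 -166.77795141  107.50723533]
1009 [[ 457.14528131 -207.88725006  102.11550798]
 [ 496.61731284 -168.0913825   106.92232577]]
((475.7026062011719, -188.08474731445312), 22.185911178588867)
```

View pics/w3c.png

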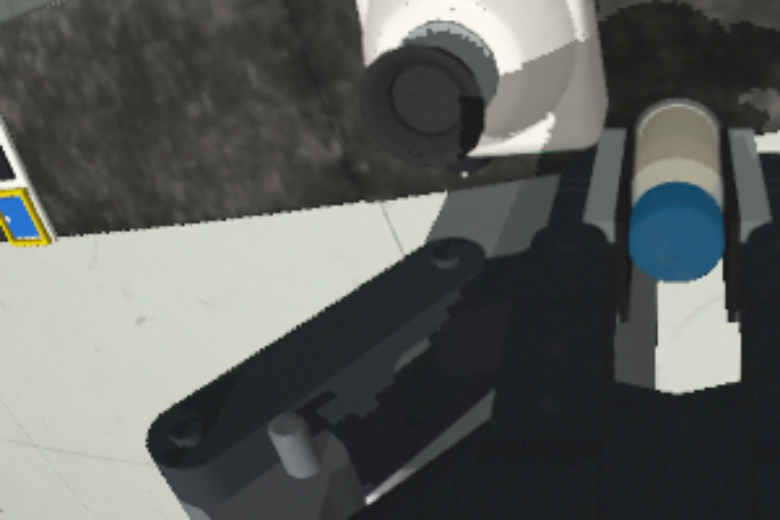

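The crop shows the cup rim at (425,105) and the blue vial held upright between the pads at (676,190). The fitted rim circle has radius 22.2 mm against the true 22, and it is centred at (475.7,-188.1). Next I'll measure the vial's offset in the hand.

```bash
python3 - <<'E'
from h import *
w=load('w3'); X=fcloud(w); p=w['pixels'].astype(int)
m=(p[...,2]>p[...,0]+60); m[:,:235]=0; m[:,290:]=0; m[:240]=0; m[300:]=0
Q=X[m]; print(m.sum(),np.percentile(Q[:,2],[5,50,95]))
T=Q[Q[:,2]>np.percentile(Q[:,2],90)-4]; print(len(T),(T.min(0)+T.max(0))/2,np.ptp(T,axis=0),cv2.minEnclosingCircle(T[:,:2].astype(np.float32)))
E
```

```text
1134 [193.65399047 200.30001865 201.4313257 ]
944 [ 513.55819633 -273.4678372   256.05083279] [ 87.28385168  25.85571921 117.75983401] ((513.7264404296875, -276.54656982421875), 44.57550811767578)
```

```bash
python3 - <<'E'
from h import *
w=load('w3'); X=fcloud(w); p=w['pixels'].astype(int)
m=(p[...,2]>p[...,0]+60)&(abs(X[...,2]-200.5)<2); m[:,:235]=0; m[:,290:]=0; m[:240]=0; m[300:]=0
T=X[m]; print(len(T),T.mean(0),np.ptp(T,axis=0),cv2.minEnclosingCircle(T[:,:2].astype(np.float32)))
E
```

```text
891 [ 478.68054573 -269.36929691  200.45205129] [16.86271406 17.27505987  3.83476109] ((478.1387939453125, -269.1610107421875), 8.797199249267578)
```

Emit:
jog_arm([
  [-1,-0.0133,-0.0525,0,0,0,0],
  [-1,-0.0133,-0.0525,0,0,0,0],
  [-1,-0.0133,-0.0525,0,0,0,0],
  [-1,0,0,0,0,0,0],
  [-1,0,0,0.045,0,0,0],
  [-1,0,0,0.045,0,0,0],
  [-1,0,0,0,0,0,0],
  [-1,0,0,0,0,0,0],
])

```text
clock: 5.5
eef_pos: [475.2, -190.9, 300.3]
tool_rot: [3.141, -0.001, -0.216]
force: [0.4, 0.7, -1.3]
width: 17.6
gripper_force: 58.8
```

```bash
python3 - <<'E'
from h import *
w=snap('wrist','w4'); s=read_state(); print(s['eef_pos'],s['tool_rot'],s['force'],s['width'],s['gripper_force'])
c=cv2.resize(cv2.cvtColor(w['pixels'],cv2.COLOR_RGB2BGR)[180:330,160:360],None,fx=4,fy=4); cv2.imwrite('pics/w4c.png',c)
E
```

```text
[ 475.28576338 -190.62057086  300.52956664] [ 3.14097349e+00 -1.71710428e-03 -2.15273440e-01] [ 0.28664612 -0.08043511 -0.18769727] 17.467876890451112 58.83440009380138
```

View pics/w4c.png

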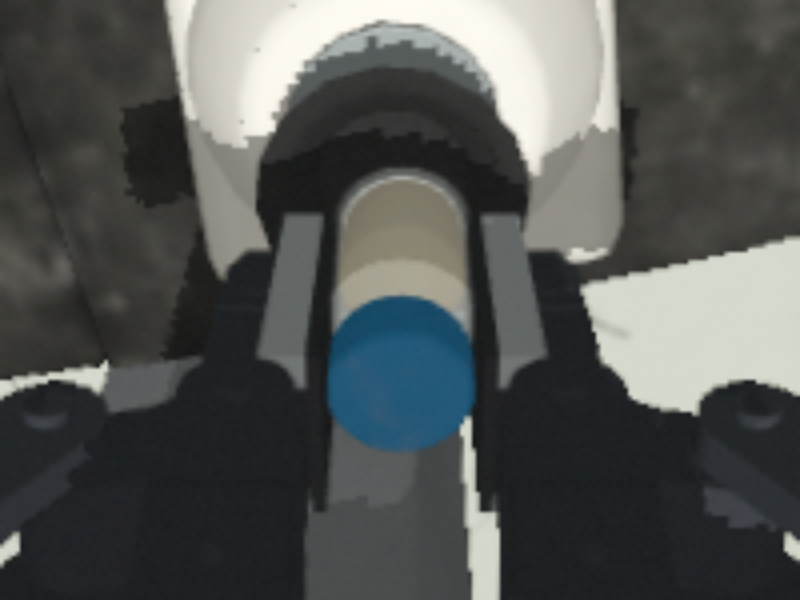

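The vial is over the cup: the cup spans columns 258–528 (centre 393) and the vial is at 403. That is about 1.5 mm off, so I'll nudge it by tool −y and go down.

Emit:
jog_arm([
  [-1,0,-0.003,0,0,0,0],
  [-1,0,0,0.01,0,0,0],
  [-1,0,0,0.01,0,0,0],
  [-1,0,0,0,0,0,0],
  [-1,0,0,0,0,0,0],
])

```text
clock: 6.18
eef_pos: [475.4, -188.3, 289.7]
tool_rot: [3.141, -0.001, -0.214]
force: [1.8, -2.0, -0.4]
width: 17.6
gripper_force: 58.9
```

Emit:
jog_arm([
  [-1,0,0,0.006,0,0,0],
  [-1,0,0,0,0,0,0],
  [-1,0,0,0,0,0,0],
])

```text
clock: 6.55
eef_pos: [475.4, -188.4, 286.9]
tool_rot: [3.141, -0.001, -0.214]
force: [0.9, -1.0, 1.8]
width: 17.6
gripper_force: 59.2
```

Emit:
jog_arm([
  [-1,0,0,0.006,0,0,0],
  [-1,0,0,0,0,0,0],
  [-1,0,0,0,0,0,0],
])

```text
clock: 6.92
eef_pos: [475.4, -188.4, 284.0]
tool_rot: [3.141, -0.001, -0.214]
force: [1.0, -1.3, 5.8]
width: 17.3
gripper_force: 59.5
```

Emit:
jog_arm([
  [-1,0,0,0.006,0,0,0],
  [-1,0,0,0,0,0,0],
  [-1,0,0,0,0,0,0],
])

```text
clock: 7.3
eef_pos: [475.4, -188.4, 281.2]
tool_rot: [3.142, -0.001, -0.214]
force: [0.4, -0.3, 7.2]
width: 17.4
gripper_force: 59.8
```

```bash
python3 - <<'E'
from h import *
w=snap('wrist','w5'); F=[];Z=[]
for i in range(4):
    get_image('side'); s=read_state(); F.append(s['force']);Z.append(s['eef_pos'])
print(np.mean(F,0),np.mean(Z,0),s['width'])
X=fcloud(w); p=w['pixels'].astype(int)
m=(p[...,2]>p[...,0]+60);m[:,:235]=0;m[:,290:]=0;m[:230]=0;m[300:]=0
print('cap top',np.median(X[m][:,2]))
m=(np.hypot(X[...,0]-475.7,X[...,1]+188.1)<24)&(X[...,2]>85)&(X[...,2]<112)&(p.max(2)<90); m[250:]=0
print('rim z',np.percentile(X[m][:,2],[90,97,99]),m.sum())
c=cv2.resize(cv2.cvtColor(w['pixels'],cv2.COLOR_RGB2BGR)[180:330,160:360],None,fx=4,fy=4); cv2.imwrite('pics/w5c.png',c)
E
```

```text
[-0.06050315 -0.3878082   8.32003078] [ 475.45495522 -188.36309734  281.24799975] 17.487432922206196
cap top 135.86052019471526
rim z [ 99.63103551 100.16174817 109.7390746 ] 1510
```

View pics/w5c.png

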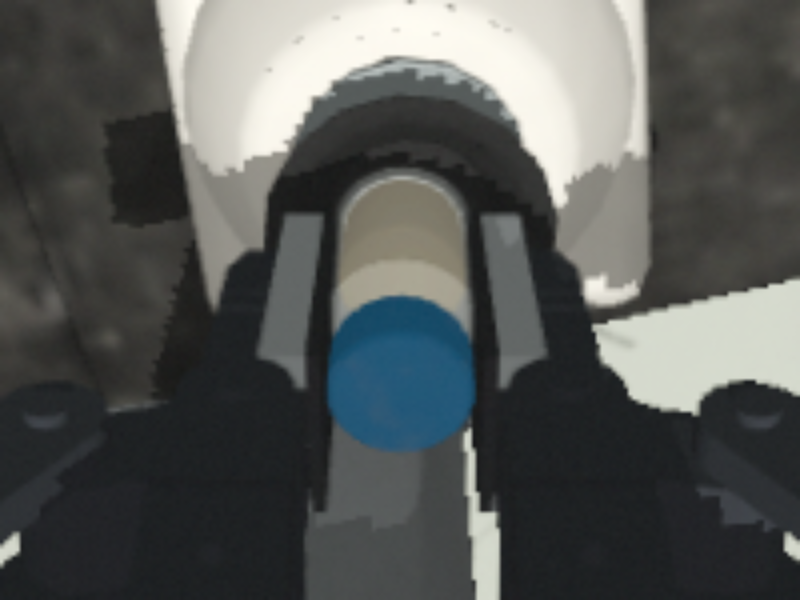

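The vial stands upright in the cup, with the vial at column 403 and the cup at 410, about 1 mm off. Force of 8.3 N and rim height 100 mm both give about 6.4 mm pressed. I'll press 1.5 mm more.

Emit:
jog_arm([
  [-1,0,0,0.003,0,0,0],
  [-1,0,0,0,0,0,0],
  [-1,0,0,0,0,0,0],
])

```text
clock: 7.92
eef_pos: [475.5, -188.4, 279.9]
tool_rot: [3.142, -0.001, -0.214]
force: [-0.2, -0.6, 9.3]
width: 17.4
gripper_force: 59.9
```

```bash
python3 - <<'E'
from h import *
F=[]
for i in range(4):
    get_image('side'); s=read_state(); F.append(s['force'][2])
print(np.mean(F),s['eef_pos'],s['gripper_force'])
if 8.3<np.mean(F)<11.5: print(finish_job())
E
```

```text
10.030252513644097 [ 475.44493375 -188.36127992  279.88454715] 59.92913938163838
the job is handed in; nothing more can be done
None
```

The blue-capped vial (the blue tag is in the 'next' bay) stands upright in the mixer cup, still gripped and pressing it about 8 mm down (10 N measured), and the job is handed in; no verdict was returned.

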